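# Draw the safety bolt of a sample lockbox

## Robot

A 7-joint arm with a two-finger parallel gripper is mounted at the origin on the work surface; the furniture and walls round the work are solid. World frame = base frame: x ahead of the robot, y to its left, z up, the work surface at z = 0. Lengths are in m, angles in rad, forces in N, time in s.
With the tool pointing down it reaches from about 0.425 to 0.925 m from the base axis. Payload 6.8 kg.
Tool frame: the origin (TCP) lies between the finger pads; the fingertips stand finger_overhang ahead of it and the grasp point (between the pads) lies 6 mm ahead of it (finger_overhang is the distance from the TCP to the fingertips, in m); z points along the fingers, y is the line along which they close (so a half turn about z gives the same grasp; the last joint's range is limited). The gripper opens to 85 mm and grips with 20 to 120 N. Pads are 22 mm wide; open, the fingers measure 114 mm over their backs; the gripper's body (76 mm by 85 mm) begins 54 mm behind the grasp point. The pads swing forward as they close: fully open they stand 13 mm farther back than shut.
Start: joints at [1.098, 0.477, 0.022, 1.555, -0.011, 1.109, -0.083], TCP at [0.241, -0.631, 0.256] pointing down, gripper open.
Joint ranges: [-2.96, 2.96], [-0.34, 2.1], [-1.41, 1.46], [0.24, 2.44], [-1.37, 4.51], [0.17, 1.92], [-2.96, 2.96]. Speed limits (rad/s): [2.39, 2.39, 3.14, 3.14, 3.14, 3.14, 3.14].

## Interface

Orientations are given as a unit quaternion [w, x, y, z].
In Python, from station import * gives the robot as it stands.
- The arm moves only by the tool drive_tool, never from a script. Its argument "increments" is a list of rows, each an object of numbers: "claw": the finger opening in m, from 0 to 0.0854; "dx", "dy", "dz": the shift along the tool's x, y, z in m; "wx", "wy", "wz": the turn, a rotation vector about the tool's x, y, z in degrees. A call has 1 to 20 rows; each row shifts and turns the commanded pose from where the row before left it, along the tool's axes as they then stand; what a row does not reach is not made up. A row lasts 1/8 s, in which the tool goes at most 62.5 mm and 10.7 degrees, less where a joint would pass 70% of its speed; a pose out of reach is approached as far as the arm can. A call with a gripper value outside its range is refused whole. The fingers move at their own pace and stop on an object; "newtons" is the grip in N (left out, the last holds). Time passes only in rows, so rows that do not move let the fingers close. It gives the time, the measured TCP pose, the force, the opening and the grip force at its end, in the units of the state.
- get_obs(): the state, without advancing time (a new reading comes with each control period).
- read_camera(name): name is "scene" or "top" or "wrist"; returns (picture, depth): 400x640x3 uint8, red, green, blue; 400x640 float32, m along the optical axis (not along the pixel's ray), 0 where there is no reading.
- calibration(name): a dict with "intrinsics" (3x3 intrinsics, pixels), "R" (3x3) and "t" (3): a world point X has camera coordinates R X + t; the wrist camera has in their place "mount" (4x4, takes a point from camera to tool coordinates, whose origin is the TCP and whose axes are the flange's). Camera axes: x right, y down, z forward; pixel columns grow to the right and rows downward; lengths in m; the calibration is good to about 2 mm. A picture is of the moment at which its call begins: read the wrist's pose just before it. calibration takes no time and is no camera call.
- hand_in(): hands the job in; it is judged then, once.
The state is a dict: "t": time; "q": joint angles; "joint_vel": joint speeds; "joint_torque": joint torques, N m; "eef_pos": TCP position; "tool_rot": TCP orientation; "contact_force": force on the tool from outside, world axes, zero at the start; "torque": the same for the moment, N m; "gripper_width": opening from 0.0 (shut) to 1.0 (fully open); "grasp_force": force on a finger pad.
Only numpy, scipy, OpenCV 4.12 (cv2) and the standard library are available. Lean on these libraries where they do the work, as an engineer would, in place of code of your own. Each camera call takes 0.05 s, during which the arm holds its last target. There are 200 camera calls.

## Task

Unbolt the sample lockbox: with one fingertip press down the long spring catch bar on its lid and keep it down while the other fingertip pushes the bolt's upright tab, away from the keep, until the bolt is fully back; then let the catch spring up again so that it locks the bolt there. Push with the fingertips only: do not pinch or force the bolt, do not let the catch up while the bolt is part-way, and leave the vials, the dish and the timer where they are.

Things in the scene. Friction and masses are not known exactly. Their poses are not given: they have to be found in the camera images.
- lockbox: Grey steel lockbox screwed to the worktop, 180x170 mm; aluminium lid, top 58 mm above the origin (centre of underside). Its x axis runs along the bolt from the keep on the front wall (robot's side) to the rear hinges; z up; yaw varies. On the lid: bolt at y -32 mm, catch at y +32 mm. Guide staples over the bolt at x -64 and +66 mm are 20 mm high above the lid, the keep at x -95 mm 22 mm.
- thumb_tab: Upright steel tab across the bolt, moving with it: 30 mm wide (box y), 8 thick (box x), 32 high; origin at its centre, 90 mm above the worktop, axes as the box's. Top 48 mm above the lid; the flat bolt under it is 18 mm wide, its top 16 mm above the lid. Pushed on its keep side it drives the bolt to the box's +x. Starts at x -5, y -32 mm in the box frame.
- bolt (a joint): How far the bolt is drawn, m: 0 = in the keep, 0.048 = fully back on a hard stop (may start up to 0.0012). Slides along the box's +x with about 2 N of friction, no spring. Teeth on its side pass the catch's tongue: while the catch is up the bolt is locked, at 0, 0.016, 0.032 and 0.048, with under 2 mm of play.
- catch_bar: Flat steel press bar of the spring catch, 100 mm long (box x), 26 mm wide (box y), 7 thick; origin at the centre of its top face, 90 mm above the worktop when up (32 mm above the lid), at x +2, y +32 mm in the box frame. It only goes straight down when pressed; a fingertip may slide along it while pressing.
- catch (a joint): How far the catch bar is pressed, m: 0 = up (springs back by itself), 0.010 = bottom stop; 2.5 N starts it, 7.5 N at the bottom. The bolt is free from 5 mm down (aim for 8). With the bar 8 mm down its top is 8 mm above the bolt's top and 24 mm below the tab's top, so a fingertip beside it at the same height meets only the tab.
- shelf_corner (a point): Front left lower corner of the fixed shelf board at the back, 444 mm above the worktop; from here its front edge runs straight to the right (-y) and the board goes back (+x). Wrist and elbow must stay in front of it; nothing to do there.
- petri: Bystander: round petri dish with seeds, 104 mm across, 14 mm high, on the worktop to the right of the box. Origin centre of underside.
- vial: Bystander: capped sample vial, 27 mm across, 56 mm tall, standing on the back left corner of the lid (at x +68, y +66 mm in the box frame). Origin centre of underside.
- timer: Bystander: flat bench timer with keys, 71 x 67 mm, 19 mm high, on the white sheet right of the dish. Origin centre of underside.
- green_vial: Bystander: another capped sample vial of the same size, on the worktop close to the right wall of the box. Origin centre of underside.

How it is judged:
On the way, in this order (a step that is already met when the one before it is completed fails the run):
1. a fingertip holds the catch down with the bolt still in the keep (value of joint catch above 0.0045 m and value of joint bolt below 0.012 m and contact force between the fingers and catch_bar above 0.5 N), for 0.1 s.
2. the tab is pushed past half-way with the catch held down (value of joint bolt above 0.026 m and value of joint catch above 0.0045 m and contact force between the fingers and catch_bar above 0.5 N and contact force between the fingers and thumb_tab above 0.3 N).
3. the bolt is fully back and the catch has sprung up behind it (value of joint bolt above 0.044 m and value of joint catch below 0.003 m), for 0.2 s.
At the end, for the whole second after the job is handed in: The bolt is drawn at least 44 of its 48 mm, the catch is up again (within 3 mm) and locks it, and the four loose bystanders stand upright within 15 mm of where they were (all of step 3 and distance of each of petri, vial, timer, green_vial from where it was at the start of the episode below 0.015 m and angle between each of petri, vial, timer, green_vial's own z axis and vertical below 0.3 rad); the robot touches nothing.
It fails at once if the catch came up while the bolt was part-way (value of joint bolt between 0.006 and 0.042 m and value of joint catch below 0.0025 m).
It fails at once if the bolt was pinched or forced (over 40 N on its tab) (contact force between the fingers and thumb_tab above 40 N).
It fails at once if the catch bar was pinched or crushed (over 40 N) (contact force between the fingers and catch_bar above 40 N).
It fails at once if a bystander was moved or lifted by more than 20 mm (distance of any of petri, vial, timer, green_vial from where it was at the start of the episode above 0.02 m).
It also fails if it takes over 48 s, if anything falls off the work surface, if the arm or the gripper's body presses on something with over 40 N, if the wrist force passes 120 N, or if a joint passes its speed limit or range.

## Working session

There is one attempt and no reset: what is moved stays moved. The work goes in short steps, Python scripts to look and compute and a tool call to move; the robot and the scene stay as the last step left them, time stands still between calls to the robot, and variables do not carry over. Pictures are saved under pics/ and viewed, at most 10 in all, crops included, and the job is handed in when it is done.

Besides the shell and the picture viewer there is one more tool, called in YAML: its name, and indented under it one key for each argument. drive_tool: Moves the arm, as the interface text tells. Its arguments: {"type":"object","properties":{"increments":{"type":"array","items":{"type":"object","properties":{"claw":{"type":"number"},"dx":{"type":"number"},"dy":{"type":"number"},"dz":{"type":"number"},"wx":{"type":"number"},"wy":{"type":"number"},"wz":{"type":"number"}}}},"newtons":{"type":"number"}},"required":["increments"]}

```bash
mkdir -p pics
cat > h.py <<'E'
from station import *
import numpy as np, cv2
def unproj(name,depth,u,v,z=None):
    c=calibration(name);K=np.array(c["intrinsics"]);R=np.array(c["R"]);t=np.array(c["t"])
    r=np.linalg.inv(K)@[u,v,1]
    if z is None:
        return R.T@(r*depth[int(v),int(u)]-t)
    o=-R.T@t; d=R.T@r
    return o+d*(z-o[2])/d[2]
E
python3 - <<'E'
from h import *
o=get_obs();print(o)
for n in("top","scene"):
    p,d=read_camera(n);cv2.imwrite(f"pics/{n}.png",p[...,::-1]);np.save(f"{n}.npy",d);print(calibration(n))
E
```

```text
{'t': 0.0, 'q': array([ 1.09792221,  0.4778234 ,  0.02234215,  1.55647414, -0.01149665,
        1.10929863, -0.08308664]), 'joint_vel': array([-0.00068684,  0.00103908, -0.00117284,  0.00248861,  0.00053241,
       -0.00073693, -0.000233  ]), 'joint_torque': array([-1.00034072e-06, -5.96456122e+01,  1.60791814e+00, -2.81199878e+01,
        1.24719847e-02,  9.38360958e-03,  2.42095304e-06]), 'eef_pos': array([ 0.24058474, -0.63007106,  0.25530052]), 'tool_rot': array([-9.06208339e-04,  9.83410014e-01,  1.81394228e-01, -2.40716365e-04]), 'contact_force': array([ 0.15647451, -1.2252151 , -0.77157458]), 'torque': array([ 0.03632815, -0.02004288,  0.00119379]), 'grasp_force': 0.0, 'gripper_width': 0.9999218403424128}
{'intrinsics': array([[360.88201688,   0.        , 316.07005345],
       [  0.        , 360.88201688, 195.11017014],
       [  0.        ,   0.        ,   1.        ]]), 'R': array([[ 0.01832268, -0.99965713, -0.01870586],
       [-0.99477211, -0.01634689, -0.10080288],
       [ 0.10046253,  0.02045505, -0.99473055]]), 't': array([0.0086481 , 0.52934857, 1.11893659])}
{'intrinsics': array([[394.81062181,   0.        , 319.23127793],
       [  0.        , 394.81062181, 204.42006116],
       [  0.        ,   0.        ,   1.        ]]), 'R': array([[-5.08063818e-01, -8.61319413e-01, -1.58080520e-04],
       [-6.05141763e-01,  3.57083692e-01, -7.11543874e-01],
       [ 6.12923000e-01, -3.61414036e-01, -7.02641652e-01]]), 't': array([0.24124413, 0.49767855, 1.0557946 ])}
```

View pics/top.png

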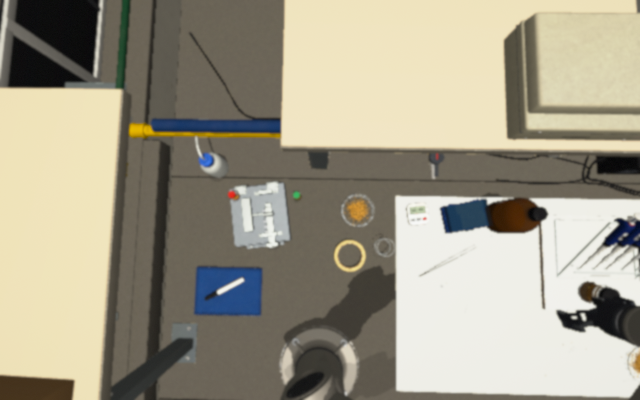

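View pics/scene.png

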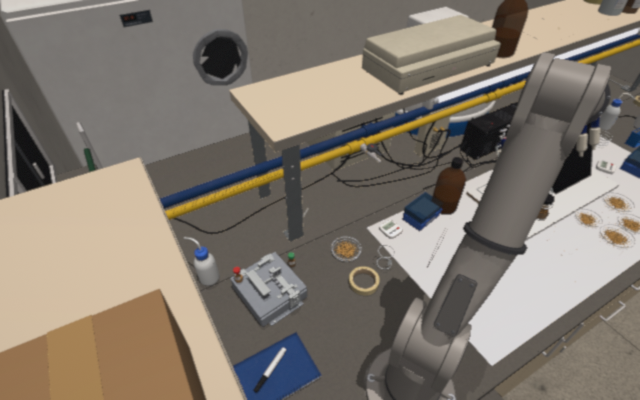

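The top view shows the box around (260,215), the red vial at (233,195), the green vial at (297,195) and the dish at (358,210). The scene view shows the box around (268,288). The arm starts at the right, so I'll enlarge the box.

Run:
```python
from h import *
a=cv2.imread("pics/top.png")[170:260,215:310]
cv2.imwrite("pics/topc.png",cv2.resize(a,None,fx=6,fy=6,interpolation=cv2.INTER_CUBIC))
d=np.load("top.npy")
for u,v in[(260,215),(248,213),(240,240),(267,215),(297,195),(233,195),(225,245),(358,210),(350,150)]:
    print(u,v,unproj("top",d,u,v).round(4))
# lid points by height
V,U=np.mgrid[170:260,215:310]
P=np.array([unproj("top",d,u,v) for u,v in zip(U.ravel(),V.ravel())]);np.save("P.npy",P)
for lo,hi in((.05,.066),(.08,.098),(.099,.116)):
    m=(P[:,2]>lo)&(P[:,2]<hi);q=P[m,:2].astype(np.float32)
    print(lo,m.sum(),cv2.minAreaRect(q),q.mean(0))
```

```text
260 215 [0.4616 0.1891 0.0563]
248 213 [0.4656 0.2195 0.0897]
240 240 [0.384  0.2478 0.0572]
267 215 [0.4599 0.1598 0.105 ]
297 195 [0.5253 0.0762 0.058 ]
233 195 [0.5166 0.2607 0.1139]
225 245 [ 0.3655  0.3094 -0.0026]
358 210 [ 0.485  -0.1167  0.012 ]
350 150 [ 0.5752 -0.0564  0.4666]Traceback (most recent call last):
  File "<stdin>", line 9, in <module>
  File "h.py", line 4, in unproj
    c=calibration(name);K=np.array(c["intrinsics"]);R=np.array(c["R"]);t=np.array(c["t"])
ValueError: time passes only in moves, steps and waits
```

View pics/topc.png

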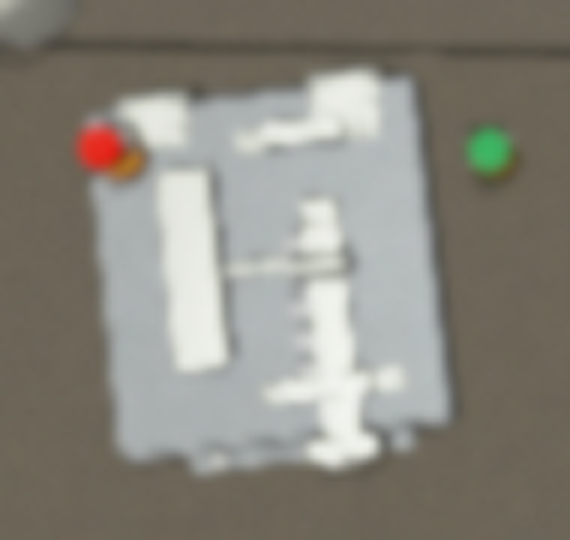

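The crop shows the catch bar with corners at (157,172), (208,168), (228,365) and (178,371). The lid corners are about (88,110), (412,80), (450,422) and (120,460), and the tab is near (325,262).

Run:
```python
from h import *
f=lambda x,y,z:unproj("top",None,215+(x+.5)/6-.5,170+(y+.5)/6-.5,z)
b=[f(x,y,.09) for x,y in[(157,172),(208,168),(228,365),(178,371)]]
c=np.mean(b,0);ax=(b[0]+b[1]-b[2]-b[3])/2
print("bar",c,np.linalg.norm(ax),np.linalg.norm(b[0]-b[1]),np.degrees(np.arctan2(ax[1],ax[0])))
l=[f(x,y,.058) for x,y in[(90,108),(412,80),(450,422),(120,460)]]
ax2=(l[0]+l[1]-l[2]-l[3])/2;ay=(l[0]+l[3]-l[1]-l[2])/2
print("lid",np.mean(l,0),np.linalg.norm(ax2),np.linalg.norm(ay),np.degrees(np.arctan2(ax2[1],ax2[0])),np.degrees(np.arctan2(-ay[0],ay[1])))
c1=calibration("top");K=np.array(c1["intrinsics"]);Ri=np.array(c1["R"]).T;t=np.array(c1["t"]);d=np.load("top.npy")
V,U=np.mgrid[170:260,215:310];dd=d[170:260,215:310]
P=((np.linalg.inv(K)@np.array([U.ravel(),V.ravel(),np.ones(U.size)])*dd.ravel()).T-t)@Ri.T
for lo,hi in((.05,.064),(.085,.096),(.099,.112)):
    m=(P[:,2]>lo)&(P[:,2]<hi);q=P[m,:2].astype(np.float32)
    print(lo,m.sum(),cv2.minAreaRect(q),np.median(q,0))
m=(P[:,2]>.099)&(P[:,2]<.112);print(np.c_[U.ravel()[m],V.ravel()[m],P[m].round(3)])
c=c-np.array([0,0,0]);print(calibration("wrist"))
```

```text
bar [0.4614776  0.22316333 0.09      ] 0.09951941726095083 0.025700398673404304 8.084940161944363
lid [0.46482212 0.19133005 0.058     ] 0.1793184650029199 0.1684716190651354 7.571793888498406 6.75571356903672
0.05 2464 ((0.47094953060150146, 0.21865838766098022), (0.27100855112075806, 0.21852008998394012), 78.29169464111328) [0.46950448 0.18881583]
0.085 308 ((0.49473652243614197, 0.2589062452316284), (0.2213636189699173, 0.09392426908016205), 52.86488723754883) [0.46247804 0.22262664]
0.099 40 ((0.5130330920219421, 0.24180319905281067), (0.21819940209388733, 0.033826861530542374), 54.97852325439453) [0.46308726 0.16302347]
[[2.15e+02 1.71e+02 5.89e-01 3.21e-01 1.01e-01]
 [2.35e+02 1.92e+02 5.27e-01 2.58e-01 1.01e-01]
 [2.36e+02 1.92e+02 5.27e-01 2.56e-01 1.00e-01]
 [2.31e+02 1.93e+02 5.23e-01 2.68e-01 1.11e-01]
 [2.36e+02 1.93e+02 5.24e-01 2.55e-01 1.03e-01]
 [2.36e+02 1.94e+02 5.21e-01 2.55e-01 1.01e-01]
 [2.34e+02 1.97e+02 5.11e-01 2.58e-01 1.11e-01]
 [2.35e+02 1.97e+02 5.12e-01 2.57e-01 1.06e-01]
 [2.32e+02 1.98e+02 5.08e-01 2.64e-01 1.11e-01]
 [2.33e+02 1.98e+02 5.08e-01 2.62e-
[... 1274 characters left out ...]
15e+02 4.60e-01 1.48e-01 1.03e-01]
 [2.72e+02 2.15e+02 4.60e-01 1.46e-01 1.02e-01]
 [2.64e+02 2.16e+02 4.57e-01 1.69e-01 1.02e-01]
 [2.65e+02 2.16e+02 4.57e-01 1.66e-01 1.02e-01]]
{'intrinsics': array([[313.45752532,   0.        , 314.09510767],
       [  0.        , 313.45752532, 197.45895099],
       [  0.        ,   0.        ,   1.        ]]), 'mount': array([[ 7.61768016e-04, -9.51711459e-01, -3.06993027e-01,
         7.86624931e-02],
       [ 9.99999297e-01,  1.00409489e-03, -6.31418675e-04,
        -3.06982629e-04],
       [ 9.09178518e-04, -3.06992330e-01,  9.51711554e-01,
        -1.17467998e-01],
       [ 0.00000000e+00,  0.00000000e+00,  0.00000000e+00,
         1.00000000e+00]])}
```

```bash
cat >> h.py <<'E'
from scipy.spatial.transform import Rotation as Rn
YAW=np.radians(7.5);B=np.array([.4640,.1912,0]);RB=Rn.from_euler('z',YAW)
def toolR():
    q=np.array(get_obs()["tool_rot"]);return Rn.from_quat([q[1],q[2],q[3],q[0]])
def rep():
    o=get_obs();T=toolR();M=T.as_matrix()
    print("t",o["t"],"pos",o["eef_pos"].round(4),"box",RB.inv().apply(o["eef_pos"]-B).round(4),"F",o["contact_force"].round(2),"w",round(o["gripper_width"],3),"gf",round(o["grasp_force"],1))
    print("toolx yaw",np.degrees(np.arctan2(M[1,0],M[0,0])).round(2),"z axis",M[:,2].round(4),"q",o["q"].round(2))
E
python3 - <<'E'
from h import *
rep()
d=np.load("top.npy")
for u,v in[(510,215),(490,215),(538,213),(465,215),(283,148),(290,140)]: print(u,v,unproj("top",d,u,v).round(3))
a=np.radians(7.5);
pts=[[.2406,-.63],[.30,-.40],[.44,-.15],B[:2]+RB.apply([-.03,0,0])[:2]]
for p,q in zip(pts,pts[1:]):
    e=np.array(q)-p;print(q,"tool",e[0]*np.cos(a)+e[1]*np.sin(a),e[0]*np.sin(a)-e[1]*np.cos(a))
E
```

```text
t 0.1 pos [ 0.2407 -0.6301  0.2554] box [-0.3286 -0.7851  0.2554] F [ 0.78 -0.11  0.02] w 1.001 gf 0.0
toolx yaw 20.9 z axis [-7.0e-04  1.5e-03 -1.0e+00] q [ 1.1   0.48  0.02  1.56 -0.01  1.11 -0.08]
510 215 [ 0.469 -0.518  0.166]
490 215 [ 0.473 -0.506  0.074]
538 213 [ 0.471 -0.553  0.236]
465 215 [ 0.472 -0.433  0.07 ]
283 148 [0.574 0.075 0.479]
290 140 [0.59  0.061 0.48 ]
[0.3, -0.4] tool 0.08891284897621618 -0.22027906229810532
[0.44, -0.15] tool 0.17143382864734635 -0.22958754843264537
[0.43425665 0.18728421] tool 0.03833021345845309 -0.3351483580874629
```

drive_tool:
  increments:
    - {"wz":6.7,"claw":0.05}
    - {"wz":6.7}
    - {"dx":0.018,"dy":-0.044}
    - {"dx":0.018,"dy":-0.044}
    - {"dx":0.018,"dy":-0.044}
    - {"dx":0.018,"dy":-0.044}
    - {"dx":0.018,"dy":-0.044}
    - {"dx":0.034,"dy":-0.046}
    - {"dx":0.034,"dy":-0.046}
    - {"dx":0.034,"dy":-0.046}
    - {"dx":0.034,"dy":-0.046}
    - {"dx":0.034,"dy":-0.046}
    - {"dx":0.0055,"dy":-0.048}
    - {"dx":0.0055,"dy":-0.048}
    - {"dx":0.0055,"dy":-0.048}
    - {"dx":0.0055,"dy":-0.048}
    - {"dx":0.0055,"dy":-0.048}
    - {"dx":0.0055,"dy":-0.048}
    - {"dx":0.0055,"dy":-0.048}
    - {}

```text
schema error: expected keys claw, dx, dy, dz, wx, wy, wz
```

```bash
python3 - <<'E'
from h import *
rep()
p,d=read_camera("wrist");cv2.imwrite("pics/w1.png",p[...,::-1]);np.save("w1.npy",d)
E
python3 -c "import station;print([x for x in dir(station) if x[0]!='_'], getattr(station,'finger_overhang',None))"
```

```text
t 0.1 pos [ 0.2407 -0.6301  0.2554] box [-0.3286 -0.7851  0.2554] F [ 0.78 -0.11  0.02] w 1.001 gf 0.0
toolx yaw 20.9 z axis [-7.0e-04  1.5e-03 -1.0e+00] q [ 1.1   0.48  0.02  1.56 -0.01  1.11 -0.08]
['PlanningError', 'calibration', 'finger_overhang', 'get_obs', 'hand_in', 'read_camera'] 0.025
```

View pics/w1.png

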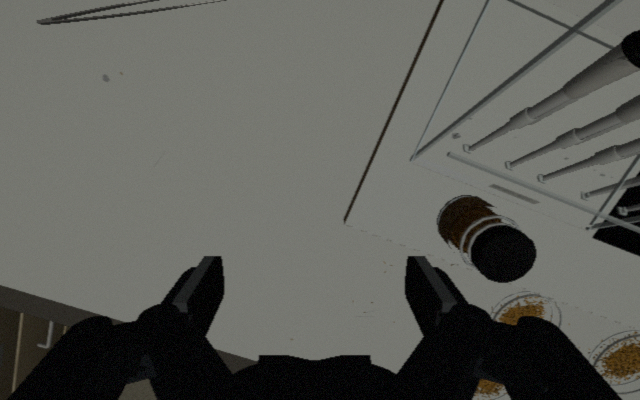

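The drive call was refused because every row needs all the keys. The wrist view shows only the white sheet and the two fingers, with tips around (215,258) and (410,258). I'll resend with full rows.

drive_tool:
  increments:
    - {"dx":0,"dy":0,"dz":0,"wx":0,"wy":0,"wz":6.7,"claw":0.05}
    - {"dx":0,"dy":0,"dz":0,"wx":0,"wy":0,"wz":6.7,"claw":0.05}
    - {"dx":0.018,"dy":-0.044,"dz":0,"wx":0,"wy":0,"wz":0,"claw":0.05}
    - {"dx":0.018,"dy":-0.044,"dz":0,"wx":0,"wy":0,"wz":0,"claw":0.05}
    - {"dx":0.018,"dy":-0.044,"dz":0,"wx":0,"wy":0,"wz":0,"claw":0.05}
    - {"dx":0.018,"dy":-0.044,"dz":0,"wx":0,"wy":0,"wz":0,"claw":0.05}
    - {"dx":0.018,"dy":-0.044,"dz":0,"wx":0,"wy":0,"wz":0,"claw":0.05}
    - {"dx":0.034,"dy":-0.046,"dz":0,"wx":0,"wy":0,"wz":0,"claw":0.05}
    - {"dx":0.034,"dy":-0.046,"dz":0,"wx":0,"wy":0,"wz":0,"claw":0.05}
    - {"dx":0.034,"dy":-0.046,"dz":0,"wx":0,"wy":0,"wz":0,"claw":0.05}
    - {"dx":0.034,"dy":-0.046,"dz":0,"wx":0,"wy":0,"wz":0,"claw":0.05}
    - {"dx":0.034,"dy":-0.046,"dz":0,"wx":0,"wy":0,"wz":0,"claw":0.05}
    - {"dx":0.0055,"dy":-0.048,"dz":0,"wx":0,"wy":0,"wz":0,"claw":0.05}
    - {"dx":0.0055,"dy":-0.048,"dz":0,"wx":0,"wy":0,"wz":0,"claw":0.05}
    - {"dx":0.0055,"dy":-0.048,"dz":0,"wx":0,"wy":0,"wz":0,"claw":0.05}
    - {"dx":0.0055,"dy":-0.048,"dz":0,"wx":0,"wy":0,"wz":0,"claw":0.05}
    - {"dx":0.0055,"dy":-0.048,"dz":0,"wx":0,"wy":0,"wz":0,"claw":0.05}
    - {"dx":0.0055,"dy":-0.048,"dz":0,"wx":0,"wy":0,"wz":0,"claw":0.05}
    - {"dx":0.0055,"dy":-0.048,"dz":0,"wx":0,"wy":0,"wz":0,"claw":0.05}
    - {"dx":0,"dy":0,"dz":0,"wx":0,"wy":0,"wz":0,"claw":0.05}

```text
t: 2.65
eef_pos: [0.4334, 0.1917, 0.2565]
tool_rot: [-0.001, 0.998, 0.069, 0.0]
contact_force: [0.5, 0.3, -0.2]
gripper_width: 0.584
grasp_force: 0.0
```

Run:
```python
from h import *
rep()
p,d=read_camera("wrist");cv2.imwrite("pics/w2.png",p[...,::-1]);np.save("w2.npy",d)
```

```text
t 2.65 pos [0.4334 0.1917 0.2565] box [-0.0303  0.0045  0.2565] F [ 0.54  0.34 -0.17] w 0.584 gf 0.0
toolx yaw 7.88 z axis [ 1.0e-04  2.1e-03 -1.0e+00] q [-0.06  0.19 -0.54  1.99  0.11  0.99 -2.09]
```

View pics/w2.png

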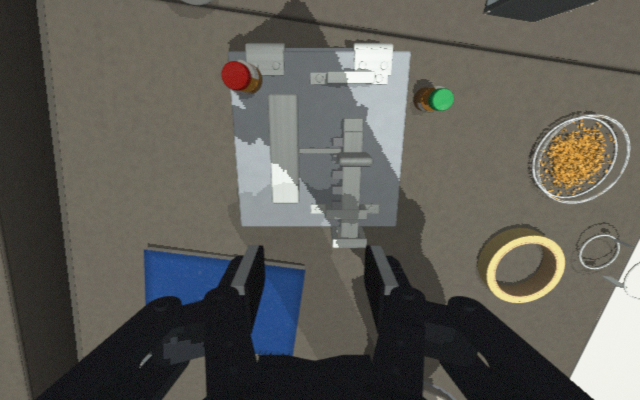

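The wrist view shows the bar with corners at (270,95), (297,95), (298,203) and (272,203). The tab top is at (342..371, 154..165) and the fingertips are near (250,248) and (378,248). I'll locate the bar and tab in the box frame from this view.

Run:
```python
from h import *
c=calibration("wrist");K=np.array(c["intrinsics"]);M=np.array(c["mount"]);o=get_obs();T=toolR();d=np.load("w2.npy")
def wp(u,v,z=None):
    r=np.linalg.inv(K)@[u,v,1]
    dw=T.apply(M[:3,:3]@r);ow=np.array(o["eef_pos"])+T.apply(M[:3,3])
    s=d[int(v),int(u)] if z is None else (z-ow[2])/dw[2]
    return ow+dw*s
b=[wp(u,v,.09) for u,v in[(270,95),(297,95),(298,203),(272,203)]]
ax=(b[0]+b[1]-b[2]-b[3])/2
print("bar",np.mean(b,0),np.linalg.norm(ax),np.degrees(np.arctan2(ax[1],ax[0])))
print("bar z",wp(285,150),"tab",wp(356,157,.106),wp(356,157), wp(342,158,.106),wp(371,158,.106))
for u,v in[(258,255),(250,255),(245,262),(370,255),(378,255)]:
    q=wp(u,v);print(u,v,d[v,u],T.inv().apply(q-o["eef_pos"]).round(4))
```

```text
bar [0.46015915 0.22057583 0.09      ] 0.09819057086180323 6.864758273763679
bar z [0.46188055 0.22013841 0.08969554] tab [0.46698349 0.15774821 0.106     ] [0.46664764 0.15743088 0.10398506] [0.46449719 0.16955071 0.106     ] [0.46787237 0.14478798 0.106     ]
258 255 0.14013778 [ 0.011  -0.0254  0.008 ]
250 255 0.14033128 [ 0.0109 -0.0291  0.0081]
245 262 0.13393337 [ 0.0112 -0.0299  0.0015]
370 255 0.14037886 [0.011  0.0247 0.0082]
378 255 0.14048094 [0.0109 0.0283 0.0083]
```

drive_tool:
  increments:
    - {"dx":0,"dy":0.005,"dz":0.0,"wx":0,"wy":0,"wz":0.5,"claw":0.05}
    - {"dx":0,"dy":0,"dz":0.04,"wx":0,"wy":0,"wz":0,"claw":0.05}
    - {"dx":0,"dy":0,"dz":0.04,"wx":0,"wy":0,"wz":0,"claw":0.05}
    - {"dx":0,"dy":0,"dz":0.03,"wx":0,"wy":0,"wz":0,"claw":0.05}
    - {"dx":0,"dy":0,"dz":0.015,"wx":0,"wy":0,"wz":0,"claw":0.05}
    - {"dx":0,"dy":0,"dz":0,"wx":0,"wy":0,"wz":0,"claw":0.05}
    - {"dx":0,"dy":0,"dz":0,"wx":0,"wy":0,"wz":0,"claw":0.05}

```text
t: 3.58
eef_pos: [0.4357, 0.1827, 0.1323]
tool_rot: [-0.0, 0.998, 0.061, 0.001]
contact_force: [0.8, -0.3, -0.2]
gripper_width: 0.586
grasp_force: 0.0
```

Run:
```python
from h import *
rep()
p,d=read_camera("wrist");cv2.imwrite("pics/w3.png",p[...,::-1]);np.save("w3.npy",d)
```

```text
t 3.575 pos [0.4357 0.1827 0.1323] box [-0.0292 -0.0047  0.1323] F [ 0.76 -0.32 -0.17] w 0.586 gf 0.0
toolx yaw 6.96 z axis [ 1.8e-03  5.0e-04 -1.0e+00] q [-0.11  0.36 -0.49  2.11  0.26  0.72 -2.22]
```

View pics/w3.png

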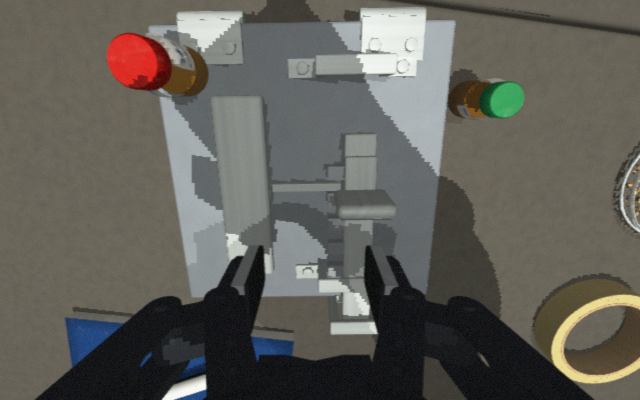

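The view shows the bar edges at row 240 at columns 225 and 270. The tab's top spans columns 337..396 at rows 191..209. The fingers' inner faces are near columns 263 and 367.

Run:
```python
from h import *
c=calibration("wrist");K=np.array(c["intrinsics"]);M=np.array(c["mount"]);o=get_obs();T=toolR();d=np.load("w3.npy")
def wt(u,v,z=None):
    r=np.linalg.inv(K)@[u,v,1];dt=M[:3,:3]@r;s=d[int(v),int(u)] if z is None else None
    if s is None:
        s=(o["eef_pos"][2]-z-M[2,3])/dt[2]
    return (M[:3,3]+dt*s).round(4)
for n,u,v,z in[("barL",225,240,.09),("barR",270,240,.09),("barfarL",212,98,.09),("barfarR",262,98,.09),("bar near R",272,272,.09),("tabL",338,200,.106),("tabR",395,200,.106),("tabnear",366,209,.106),("tabfar",366,191,.106)]: print(n,wt(u,v,z),wt(u,v))
for u,v in[(262,246),(258,248),(250,255),(240,262),(370,248),(380,258)]: print(u,v,wt(u,v))
```

```text
barL [ 0.0018 -0.0503  0.0425] [-0.0138 -0.0605  0.075 ]
barR [ 0.0019 -0.0251  0.0425] [ 0.0016 -0.0252  0.0429]
barfarL [ 0.0778 -0.0501  0.0425] [ 0.0777 -0.0506  0.044 ]
barfarR [ 0.0778 -0.0258  0.0425] [ 0.0778 -0.0263  0.0456]
bar near R [-0.0186 -0.0248  0.0425] [-0.0191 -0.0249  0.0433]
tabL [0.0308 0.0112 0.0265] [0.0269 0.0121 0.0384]
tabR [0.0309 0.0387 0.0265] [0.0145 0.0522 0.0759]
tabnear [0.0262 0.025  0.0265] [0.0261 0.025  0.0269]
tabfar [0.0354 0.0245 0.0265] [0.0281 0.0287 0.0509]
262 246 [ 0.0103 -0.0253  0.0182]
258 248 [ 0.0107 -0.0267  0.0153]
250 255 [ 0.0106 -0.0292  0.0087]
240 262 [ 0.0066 -0.0342  0.0095]
370 248 [0.0114 0.0257 0.0142]
380 258 [0.0104 0.0289 0.0065]
```

drive_tool:
  increments:
    - {"dx":0,"dy":-0.006,"dz":0.0,"wx":0,"wy":0,"wz":0,"claw":0.056}
    - {"dx":0,"dy":0,"dz":0.01,"wx":0,"wy":0,"wz":0,"claw":0.056}
    - {"dx":0,"dy":0,"dz":0.009,"wx":0,"wy":0,"wz":0,"claw":0.056}
    - {"dx":0,"dy":0,"dz":0,"wx":0,"wy":0,"wz":0,"claw":0.056}
    - {"dx":0,"dy":0,"dz":0,"wx":0,"wy":0,"wz":0,"claw":0.056}
    - {"dx":0,"dy":0,"dz":0,"wx":0,"wy":0,"wz":0,"claw":0.056}
    - {"dx":0,"dy":0,"dz":0,"wx":0,"wy":0,"wz":0,"claw":0.056}

```text
t: 4.5
eef_pos: [0.4342, 0.1886, 0.1125]
tool_rot: [-0.0, 0.998, 0.061, 0.0]
contact_force: [-0.1, 1.2, -0.1]
gripper_width: 0.658
grasp_force: 0.0
```

drive_tool:
  increments:
    - {"dx":0,"dy":0,"dz":0.004,"wx":0,"wy":0,"wz":0,"claw":0.056}
    - {"dx":0,"dy":0,"dz":0.002,"wx":0,"wy":0,"wz":0,"claw":0.056}
    - {"dx":0,"dy":0,"dz":0,"wx":0,"wy":0,"wz":0,"claw":0.056}
    - {"dx":0,"dy":0,"dz":0,"wx":0,"wy":0,"wz":0,"claw":0.056}

```text
t: 5.0
eef_pos: [0.4344, 0.1888, 0.1065]
tool_rot: [-0.0, 0.998, 0.061, 0.0]
contact_force: [0.2, 0.4, 4.2]
gripper_width: 0.657
grasp_force: 1.8
```

drive_tool:
  increments:
    - {"dx":0,"dy":0,"dz":0.003,"wx":0,"wy":0,"wz":0,"claw":0.056}
    - {"dx":0,"dy":0,"dz":0,"wx":0,"wy":0,"wz":0,"claw":0.056}
    - {"dx":0,"dy":0,"dz":0,"wx":0,"wy":0,"wz":0,"claw":0.056}

```text
t: 5.38
eef_pos: [0.4344, 0.1888, 0.1035]
tool_rot: [-0.0, 0.998, 0.061, 0.0]
contact_force: [0.9, -0.6, 5.4]
gripper_width: 0.654
grasp_force: 2.6
```

drive_tool:
  increments:
    - {"dx":0,"dy":0,"dz":0.0025,"wx":0,"wy":0,"wz":0,"claw":0.056}
    - {"dx":0,"dy":0,"dz":0,"wx":0,"wy":0,"wz":0,"claw":0.056}
    - {"dx":0,"dy":0,"dz":0,"wx":0,"wy":0,"wz":0,"claw":0.056}
    - {"dx":0,"dy":0,"dz":0,"wx":0,"wy":0,"wz":0,"claw":0.056}

```text
t: 5.88
eef_pos: [0.4345, 0.1888, 0.1011]
tool_rot: [-0.0, 0.998, 0.061, 0.0]
contact_force: [0.7, -1.1, 6.6]
gripper_width: 0.653
grasp_force: 3.2
```

Run:
```python
from h import *
rep()
p,d=read_camera("wrist");cv2.imwrite("pics/w4.png",p[...,::-1]);np.save("w4.npy",d)
F=[]
for i in range(4):
    read_camera("scene");F.append(get_obs()["contact_force"])
print(np.mean(F,0))
```

```text
t 5.875 pos [0.4345 0.1888 0.1011] box [-0.0296  0.0015  0.1011] F [ 0.69 -1.11  6.56] w 0.653 gf 3.2
toolx yaw 6.99 z axis [ 7.e-04  3.e-04 -1.e+00] q [-0.15  0.42 -0.47  2.13  0.3   0.66 -2.27]
[ 0.8921748  -0.43267404  6.7442458 ]
```

View pics/w4.png

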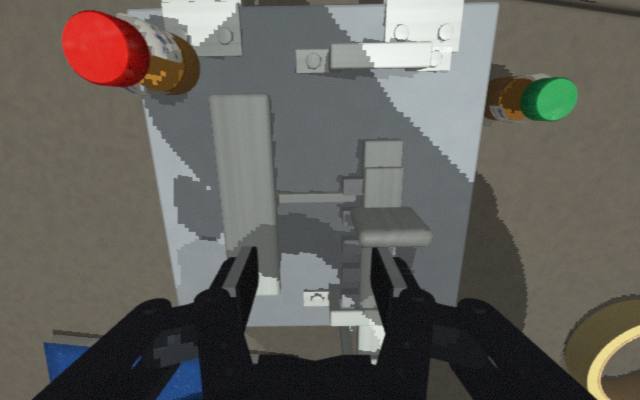

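The catch is about 8 mm down (6.6 N). The left finger sits on the bar, and the right finger stands in front of the tab (355..430, 207..245). Next I push along tool x.

drive_tool:
  increments:
    - {"dx":0.004,"dy":0,"dz":0,"wx":0,"wy":0,"wz":0,"claw":0.056}
    - {"dx":0.004,"dy":0,"dz":0,"wx":0,"wy":0,"wz":0,"claw":0.056}
    - {"dx":0.004,"dy":0,"dz":0,"wx":0,"wy":0,"wz":0,"claw":0.056}
    - {"dx":0.004,"dy":0,"dz":0,"wx":0,"wy":0,"wz":0,"claw":0.056}
    - {"dx":0.004,"dy":0,"dz":0,"wx":0,"wy":0,"wz":0,"claw":0.056}
    - {"dx":0,"dy":0,"dz":0,"wx":0,"wy":0,"wz":0,"claw":0.056}

```text
t: 6.88
eef_pos: [0.4504, 0.191, 0.1006]
tool_rot: [0.001, 0.998, 0.062, -0.003]
contact_force: [-11.6, -2.1, 18.1]
gripper_width: 0.653
grasp_force: 9.2
```

Run:
```python
from h import *
rep();print(get_obs()["torque"])
p,d=read_camera("wrist");cv2.imwrite("pics/w5.png",p[...,::-1]);np.save("w5.npy",d);rep()
```

```text
t 6.875 pos [0.4504 0.191  0.1006] box [-0.0136  0.0016  0.1006] F [-11.6   -2.13  18.1 ] w 0.653 gf 9.2
toolx yaw 7.13 z axis [-0.006  -0.0028 -1.    ] q [-0.15  0.44 -0.46  2.09  0.3   0.68 -2.26]
[0.13780577 2.67518784 0.28285773]
t 6.925 pos [0.4504 0.191  0.1007] box [-0.0135  0.0016  0.1007] F [-11.64  -1.94  17.82] w 0.657 gf 9.1
toolx yaw 7.13 z axis [-0.0058 -0.0027 -1.    ] q [-0.15  0.44 -0.46  2.09  0.3   0.68 -2.26]
```

View pics/w5.png

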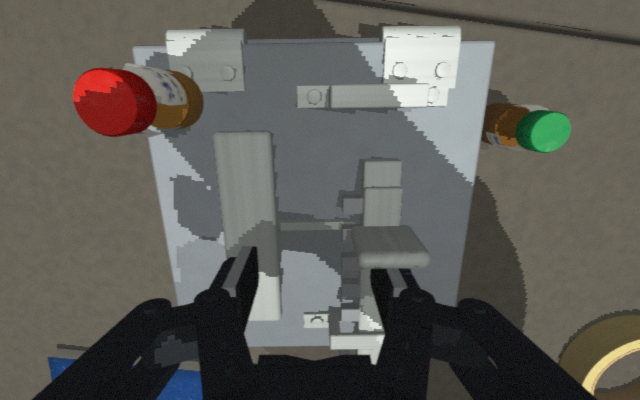

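The finger now sits against the tab's near face, around (375,268). I'll check numerically how far the bar is down and whether the bolt has moved.

Run:
```python
from h import *
c=calibration("wrist");K=np.array(c["intrinsics"]);M=np.array(c["mount"])
o=get_obs();T=toolR()
for n,pos,R,pts in[("w4",np.array([.4345,.1888,.1011]),None,dict(bar=(245,180),tab=(390,230),bolt=(383,180),lid=(320,150),staple=(390,53),tongue=(310,198))),("w5",np.array([.4504,.191,.1006]),T,dict(bar=(245,190),tab=(390,250),bolt=(383,200),lid=(320,150),staple=(390,95),tongue=(310,226)))]:
    d=np.load(n+".npy")
    if R is None: # w4 tilt ~0
        x=np.array([np.cos(.122),np.sin(.122),0]);z=np.array([.0007,.0003,-1]);R=Rn.from_matrix(np.c_[x,np.cross(z,x),z])
    def w(u,v): return RB.inv().apply(pos+R.apply(M[:3,3]+M[:3,:3]@(np.linalg.inv(K)@[u,v,1])*d[v,u])-B).round(4)
    print(n,{k:list(w(*p)) for k,p in pts.items()})
    # column scans: x edges of bar far end, bolt far end, tab top
    for nm,u in(("bar",245),("bolt",383),("tab",400)):
        q=[w(u,v) for v in range(80,290)]
        lo={"bar":(.076,.095),"bolt":(.070,.0775),"tab":(.1015,.112)}[nm]
        s=[a[0] for a in q if lo[0]<a[2]<lo[1] and -.06<a[0]<.06]
        print(nm,min(s),max(s),len(s))
```

```text
w4 {'bar': [np.float64(0.0129), np.float64(0.033), np.float64(0.0801)], 'tab': [np.float64(-0.002), np.float64(-0.0287), np.float64(0.1036)], 'bolt': [np.float64(0.0118), np.float64(-0.0305), np.float64(0.0777)], 'lid': [np.float64(0.0226), np.float64(-0.0016), np.float64(0.0571)], 'staple': [np.float64(0.0657), np.float64(-0.0302), np.float64(0.0775)], 'tongue': [np.float64(-0.0014), np.float64(0.0038), np.float64(0.0631)]}
bar -0.0201 0.0502 164
bolt 0.0017 0.0296 39
tab -0.0193 -0.0011 26
w5 {'bar': [np.float64(0.024), np.float64(0.0335), np.float64(0.0792)], 'tab': [np.float64(0.005), np.float64(-0.0293), np.float64(0.1025)], 'bolt': [np.float64(0.0184), np.float64(-0.0306), np.float64(0.0783)], 'lid': [np.float64(0.0387), np.float64(-0.0014), np.float64(0.0582)], 'staple': [np.float64(0.0653), np.float64(-0.0308), np.float64(0.0774)], 'tongue': [np.float64(-0.0014), np.float64(0.004), np.float64(0.0626)]}
bar -0.0045 0.0505 127
bolt 0.0052 0.036 37
tab -0.0029 0.0051 24
```

drive_tool:
  increments:
    - {"dx":0,"dy":0,"dz":-0.0015,"wx":0,"wy":0,"wz":0,"claw":0.056}
    - {"dx":0,"dy":0,"dz":0,"wx":0,"wy":0,"wz":0,"claw":0.056}
    - {"dx":0,"dy":0,"dz":0,"wx":0,"wy":0,"wz":0,"claw":0.056}

```text
t: 7.3
eef_pos: [0.4512, 0.1909, 0.1017]
tool_rot: [0.001, 0.998, 0.062, -0.002]
contact_force: [-7.6, -0.8, 7.8]
gripper_width: 0.658
grasp_force: 4.0
```

drive_tool:
  increments:
    - {"dx":0.003,"dy":0,"dz":0,"wx":0,"wy":0,"wz":0,"claw":0.056}
    - {"dx":0.003,"dy":0,"dz":0,"wx":0,"wy":0,"wz":0,"claw":0.056}
    - {"dx":0.003,"dy":0,"dz":0,"wx":0,"wy":0,"wz":0,"claw":0.056}
    - {"dx":0,"dy":0,"dz":0,"wx":0,"wy":0,"wz":0,"claw":0.056}

```text
t: 7.8
eef_pos: [0.4607, 0.1922, 0.1017]
tool_rot: [0.001, 0.998, 0.062, -0.002]
contact_force: [-4.1, 0.0, 6.4]
gripper_width: 0.654
grasp_force: 3.7
```

drive_tool:
  increments:
    - {"dx":0.003,"dy":0,"dz":0,"wx":0,"wy":0,"wz":0,"claw":0.056}
    - {"dx":0.003,"dy":0,"dz":0,"wx":0,"wy":0,"wz":0,"claw":0.056}
    - {"dx":0.003,"dy":0,"dz":0,"wx":0,"wy":0,"wz":0,"claw":0.056}
    - {"dx":0.003,"dy":0,"dz":0,"wx":0,"wy":0,"wz":0,"claw":0.056}
    - {"dx":0.003,"dy":0,"dz":0,"wx":0,"wy":0,"wz":0,"claw":0.056}
    - {"dx":0,"dy":0,"dz":0,"wx":0,"wy":0,"wz":0,"claw":0.056}

```text
t: 8.55
eef_pos: [0.4755, 0.1942, 0.1017]
tool_rot: [0.0, 0.998, 0.062, -0.002]
contact_force: [-4.2, -0.2, 5.8]
gripper_width: 0.657
grasp_force: 3.6
```

drive_tool:
  increments:
    - {"dx":0.003,"dy":0,"dz":0,"wx":0,"wy":0,"wz":0,"claw":0.056}
    - {"dx":0.003,"dy":0,"dz":0,"wx":0,"wy":0,"wz":0,"claw":0.056}
    - {"dx":0.003,"dy":0,"dz":0,"wx":0,"wy":0,"wz":0,"claw":0.056}
    - {"dx":0.002,"dy":0,"dz":0,"wx":0,"wy":0,"wz":0,"claw":0.056}
    - {"dx":0,"dy":0,"dz":0,"wx":0,"wy":0,"wz":0,"claw":0.056}

```text
t: 9.18
eef_pos: [0.4863, 0.1956, 0.1016]
tool_rot: [0.0, 0.998, 0.062, -0.002]
contact_force: [-5.8, 0.0, 5.9]
gripper_width: 0.658
grasp_force: 3.6
```

drive_tool:
  increments:
    - {"dx":0.002,"dy":0,"dz":0,"wx":0,"wy":0,"wz":0,"claw":0.056}
    - {"dx":0.001,"dy":0,"dz":0,"wx":0,"wy":0,"wz":0,"claw":0.056}
    - {"dx":0,"dy":0,"dz":0,"wx":0,"wy":0,"wz":0,"claw":0.056}

```text
t: 9.55
eef_pos: [0.4891, 0.1959, 0.1016]
tool_rot: [0.0, 0.998, 0.062, -0.002]
contact_force: [-5.9, 0.8, 5.8]
gripper_width: 0.656
grasp_force: 3.8
```

drive_tool:
  increments:
    - {"dx":0.0015,"dy":0,"dz":0,"wx":0,"wy":0,"wz":0,"claw":0.056}
    - {"dx":0,"dy":0,"dz":0,"wx":0,"wy":0,"wz":0,"claw":0.056}
    - {"dx":0,"dy":0,"dz":0,"wx":0,"wy":0,"wz":0,"claw":0.056}

```text
t: 9.93
eef_pos: [0.4905, 0.1961, 0.1016]
tool_rot: [0.0, 0.998, 0.062, -0.002]
contact_force: [-5.9, 0.3, 6.2]
gripper_width: 0.657
grasp_force: 3.7
```

drive_tool:
  increments:
    - {"dx":0.0015,"dy":0,"dz":0,"wx":0,"wy":0,"wz":0,"claw":0.056}
    - {"dx":0,"dy":0,"dz":0,"wx":0,"wy":0,"wz":0,"claw":0.056}
    - {"dx":0,"dy":0,"dz":0,"wx":0,"wy":0,"wz":0,"claw":0.056}

```text
t: 10.3
eef_pos: [0.4911, 0.1962, 0.1015]
tool_rot: [0.001, 0.998, 0.062, -0.003]
contact_force: [-8.0, 0.1, 8.4]
gripper_width: 0.652
grasp_force: 5.9
```

drive_tool:
  increments:
    - {"dx":0.0015,"dy":0,"dz":0,"wx":0,"wy":0,"wz":0,"claw":0.056}
    - {"dx":0,"dy":0,"dz":0,"wx":0,"wy":0,"wz":0,"claw":0.056}
    - {"dx":0,"dy":0,"dz":0,"wx":0,"wy":0,"wz":0,"claw":0.056}

```text
t: 10.68
eef_pos: [0.4912, 0.1962, 0.1014]
tool_rot: [0.001, 0.998, 0.062, -0.004]
contact_force: [-12.3, 0.3, 12.7]
gripper_width: 0.651
grasp_force: 7.9
```

The stop has been reached. I'll check the bolt's travel with the same scan before letting the catch up.

Run:
```python
from h import *
c=calibration("wrist");K=np.array(c["intrinsics"]);M=np.array(c["mount"]);Ki=np.linalg.inv(K)
rep();pos=np.array(get_obs()["eef_pos"]);R=toolR();p,d=read_camera("wrist")
w=lambda u,v:RB.inv().apply(pos+R.apply(M[:3,3]+M[:3,:3]@(Ki@[u,v,1])*d[v,u])-B)
for nm,u,lo,hi in(("tab",395,.1005,.112),("tab",385,.1005,.112),("bar",240,.074,.095),("staple/bolt",383,.070,.08)):
    q=np.array([w(u,v) for v in range(60,300)]);s=q[(q[:,2]>lo)&(q[:,2]<hi)]
    print(nm,s[:,0].min().round(4),s[:,0].max().round(4),len(s),np.median(s,0).round(4))
```

```text
t 10.675 pos [0.4912 0.1962 0.1014] box [0.0276 0.0014 0.1014] F [-12.33   0.29  12.71] w 0.651 gf 7.9
toolx yaw 7.08 z axis [-0.0086 -0.003  -1.    ] q [-0.14  0.49 -0.45  2.    0.31  0.73 -2.22]
tab 0.0377 0.0463 30 [ 0.0416 -0.0312  0.1054]
tab 0.0308 0.0468 42 [ 0.0386 -0.027   0.1064]
bar 0.035 0.0507 40 [0.0419 0.0373 0.0804]
staple/bolt 0.0461 0.0772 69 [ 0.0623 -0.0312  0.0775]
```

The tab has moved about 47.5 mm, which matches the full 48 mm. I'll lift straight up.

drive_tool:
  increments:
    - {"dx":0,"dy":0,"dz":-0.004,"wx":0,"wy":0,"wz":0,"claw":0.056}
    - {"dx":0,"dy":0,"dz":-0.006,"wx":0,"wy":0,"wz":0,"claw":0.056}
    - {"dx":-0.002,"dy":0,"dz":-0.006,"wx":0,"wy":0,"wz":0,"claw":0.056}
    - {"dx":-0.002,"dy":0,"dz":-0.01,"wx":0,"wy":0,"wz":0,"claw":0.056}
    - {"dx":-0.002,"dy":0,"dz":-0.03,"wx":0,"wy":0,"wz":0,"claw":0.056}
    - {"dx":0,"dy":0,"dz":-0.04,"wx":0,"wy":0,"wz":0,"claw":0.056}
    - {"dx":0,"dy":0,"dz":-0.04,"wx":0,"wy":0,"wz":0,"claw":0.056}
    - {"dx":0,"dy":0,"dz":0,"wx":0,"wy":0,"wz":0,"claw":0.056}
    - {"dx":0,"dy":0,"dz":0,"wx":0,"wy":0,"wz":0,"claw":0.056}
    - {"dx":0,"dy":0,"dz":0,"wx":0,"wy":0,"wz":0,"claw":0.056}

```text
t: 11.98
eef_pos: [0.4897, 0.1951, 0.2373]
tool_rot: [0.0, 0.998, 0.061, -0.001]
contact_force: [-0.8, 0.3, 0.0]
gripper_width: 0.646
grasp_force: 0.0
```

Run:
```python
from h import *
rep()
p,d=read_camera("wrist");cv2.imwrite("pics/w6.png",p[...,::-1])
c=calibration("wrist");K=np.array(c["intrinsics"]);M=np.array(c["mount"]);Ki=np.linalg.inv(K);pos=np.array(get_obs()["eef_pos"]);R=toolR()
V,U=np.mgrid[0:400,0:640];P=np.stack([U.ravel(),V.ravel(),np.ones(U.size)]);X=(M[:3,:3]@(Ki@P*d.ravel())).T+M[:3,3]
X=RB.inv().apply(pos+R.apply(X)-B)
m=(abs(X[:,0]-.01)<.03)&(abs(X[:,1]-.032)<.008);print("bar z",np.median(X[m,2]))
m=(abs(X[:,1]+.032)<.01)&(X[:,2]>.1)&(X[:,2]<.112)&(X[:,0]>-.03);print("tab x",X[m,0].min(),X[m,0].max(),np.median(X[m],0))
```

```text
t 11.975 pos [0.4897 0.1951 0.2373] box [0.026  0.0005 0.2373] F [-0.83  0.33  0.  ] w 0.646 gf 0.0
toolx yaw 7.0 z axis [-1.6e-03 -8.0e-04 -1.0e+00] q [-0.06  0.3  -0.52  1.9   0.18  0.99 -2.11]
bar z 0.24235561802653238
tab x 0.037352926041852155 0.04624551656292644 [ 0.04293692 -0.03208524  0.10513142]
```

View pics/w6.png

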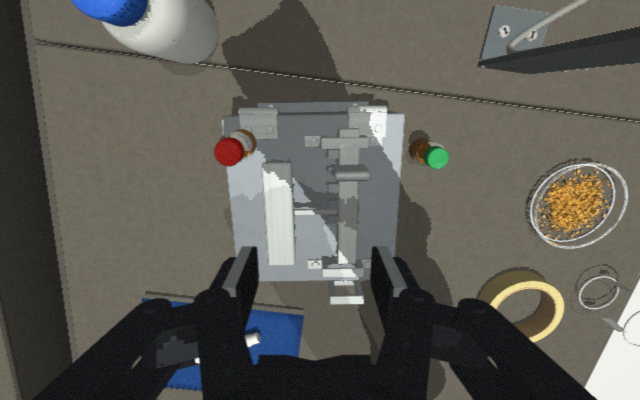

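The view shows the tab back near the rear staple at (350,174), with both vials and the dish in place. I'll confirm the bar is up and hand in.

Run:
```python
from h import *
p,d=read_camera("wrist")
c=calibration("wrist");M=np.array(c["mount"]);K=np.array(c["intrinsics"])
z=[(np.array(get_obs()["eef_pos"])+toolR().apply(M[:3,3]+M[:3,:3]@(np.linalg.inv(K)@[280,v,1])*d[v,280]))[2] for v in(180,200,220)]
print(z)
if abs(np.mean(z)-.09)<.003: print(hand_in())
```

```text
[np.float64(0.08966459612178238), np.float64(0.09150700068820106), np.float64(0.08980468078098297)]
the job is handed in; nothing more can be done
None
```

The lockbox is unbolted and handed in, though hand-in returned no verdict: by camera the bolt is back about 47.5 of its 48 mm and the catch is up at 90 mm, and the vials and dish look unmoved, but I did not recheck the timer.

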